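# Sweep the line spools into the catch bay

## Task

Clear the working area: use the outside of the fingers to sweep the three spools of fishing line gently across the table into the open-fronted aluminium bay, so that all three lie flat and wholly inside it, none sticking out past the mouth. Only slide them: do not pinch, lift, tip, press down on or flick them, and leave the lure among them and all the other things where they are.

Things in the scene. Friction and masses are not known exactly. Their poses are not given: they have to be found in the camera images.
- bay: three-sided catch bay of bare aluminium, fixed: side and back walls 35 mm high, 4 thick; no front, roof or floor (the table is its floor). Inside 176 mm wide, 140 deep; flared lips run 22 mm forward, 14 out from the mouth. Origin on the table, mid-mouth (between the front ends of the straight walls); x points into the bay: inside is x 0..140, y -88..88 mm. Mouth faces roughly left (+y); spools lie in front of it
- spool_a: a spool of fishing line, a black flanged disc 61 mm across and 20 mm high, about 60 g, lying flat and loose on the table in front of the bay's mouth; origin at the middle of its underside, z along its axis. It slides when pushed on its rim
- spool_b: a spool of fishing line, a black flanged disc 61 mm across and 20 mm high, about 60 g, lying flat and loose on the table in front of the bay's mouth; origin at the middle of its underside, z along its axis. It slides when pushed on its rim
- spool_c: a spool of fishing line, a black flanged disc 61 mm across and 20 mm high, about 60 g, lying flat and loose on the table in front of the bay's mouth; origin at the middle of its underside, z along its axis. It slides when pushed on its rim
- frog_lure: a short brown fishing lure, 45x14x11 mm, lying among the spools; origin at the middle of its underside. Leave alone
- pliers: long-nose pliers, 44x170x12 mm, lying flat beside the spools on the far side, long direction = own y; origin at the middle of the underside. Leave alone
- marker: a thick marker pen, 17x135x16 mm, lying beside the spools on the robot's side, long direction = own y; origin at the middle of its underside. Leave alone
- worm_lure: a brown ribbed worm lure, 84x16x11 mm, lying near the robot to the right of the bay; origin at the middle of its underside. Leave alone

How it is judged:
At the end, for the whole second after the job is handed in: All three spools lie flat on the table (underside within 6 mm of it, tilt under 0.1 rad) and at rest between the bay's walls, no rim more than about 3 mm out past the mouth line (each centre at least 27 mm inside it) (x of spool_a in the frame of bay between 0.027 and 0.14 m and y of spool_a in the frame of bay between -0.088 and 0.088 m and height (world z) of each of spool_a, spool_b, spool_c below 0.006 m and angle between each of spool_a, spool_b, spool_c's own z axis and vertical below 0.1 rad and linear speed of each of spool_a, spool_b, spool_c below 0.01 m/s and x of spool_b in the frame of bay between 0.027 and 0.14 m and y of spool_b in the frame of bay between -0.088 and 0.088 m and x of spool_c in the frame of bay between 0.027 and 0.14 m and y of spool_c in the frame of bay between -0.088 and 0.088 m); the robot touches nothing.
It fails at once if a spool is lifted off the table or tipped (underside centre above 12 mm, or tilted past 0.4 rad) (height (world z) of any of spool_a, spool_b, spool_c above 0.012 m or angle between any of spool_a, spool_b, spool_c's own z axis and vertical above 0.4 rad).
It fails at once if a spool is pinched, pressed or shoved hard (more than 15 N between it and the fingers) (contact force between the fingers and spool_a above 15 N or contact force between the fingers and spool_b above 15 N or contact force between the fingers and spool_c above 15 N).
It fails at once if a spool is flicked (faster than 0.6 m/s) (linear speed of any of spool_a, spool_b, spool_c above 0.6 m/s).
It fails at once if another thing on the table is shifted by more than 20 mm (distance of any of frog_lure, pliers, marker, worm_lure from where it was at the start of the episode above 0.02 m).
It also fails if it takes over 69 s, if anything falls off the work surface, if the arm or the gripper's body presses on something with over 40 N, if the wrist force passes 120 N, or if a joint passes its speed limit or range.

## Robot

A 7-joint arm with a two-finger parallel gripper is mounted at the origin on a cart in front of the work surface, level with it; the furniture and walls round the work are solid. World frame = base frame: x ahead of the robot, y to its left, z up, the work surface at z = 0. Lengths are in m, angles in rad, forces in N, time in s.
With the tool pointing down it reaches from about 0.35 to 0.9 m from the base axis. Payload 8.1 kg.
Tool frame: the origin (TCP) lies midway between the tips of the shut fingers; the grasp point (between the pads) lies arm.hold_point_z behind it (arm.hold_point_z is the distance from the TCP to the grasp point, in m); z points along the fingers, x is the direction in which the jaws open and shut, and the axes are right-handed (so a half turn about z gives the same grasp; the last joint's range is limited). The gripper opens to 92 mm and grips with 3 to 60 N. Pads are 19 mm wide; open, the fingers measure 130 mm over their backs; the gripper's body (75 mm by 190 mm) begins 47 mm behind the grasp point.
Start: joints at [1.038, 0.434, 0.025, 1.573, -0.012, 1.134, -0.075], TCP at [0.26, -0.568, 0.227] pointing down, gripper open.
Joint ranges: [-2.62, 2.62], [-0.44, 2.09], [-1.27, 1.32], [0.08, 2.57], [-1.32, 4.46], [0.12, 2], [-2.74, 2.74]. Speed limits (rad/s): [2.22, 2.22, 3.01, 3.01, 3.14, 3.14, 3.14].

## Interface

Orientations are given as a rotation vector (axis times angle).
In Python, from cell import arm gives the robot as it stands.
- The arm moves only by the shell command python3 -m pendant 'ROWS' [FORCE]. ROWS is JSON, a list of rows, each an object with "dp": the shift along the tool's x, y, z in m, a list of three; "rotation": the turn, a rotation vector about the tool's x, y, z in rad, a list of three; "fingers": the closure, from -1 (fully open) to 1 (shut). In form: [{"dp": [x, y, z], "rotation": [rx, ry, rz], "fingers": fingers}, ...]. A call has 1 to 20 rows; each row is the pose to reach, as a shift and turn from the pose measured when the call began, along the tool's axes at that moment; what a row does not reach only later rows make up. A row lasts 1/8 s, in which the tool goes at most 62.5 mm and 10.7 degrees, less where a joint would pass 70% of its speed; a pose out of reach is approached as far as the arm can. A call with a gripper value outside its range is refused whole. The fingers move at their own pace and stop on an object; FORCE is the grip in N (left out, the last holds). Time passes only in rows, so rows that repeat a pose let the fingers close. It gives the time, the measured TCP pose, the force and the opening at its end, in the units of the state.
- arm.observe(): the state, without advancing time (a new reading comes with each control period).
- arm.get_image(name): name is "scene" or "side" or "wrist"; returns the picture (400x640x3 uint8, blue, green, red); there is no depth.
- arm.camera_params(name): a dict with "camera_matrix" (3x3 intrinsics, pixels), "k1" (the pictures are not rectified: a ray, as slopes to the right and down, at radius r is drawn at 1 + k1 r^2 times it, then the intrinsics apply), "rvec" (rotation vector, rad) and "tvec" (3), from world to camera coordinates, as OpenCV has them. Camera axes: x right, y down, z forward; pixel columns grow to the right and rows downward; lengths in m; the calibration is good to about 2 mm. A picture is of the moment at which its call begins: read the wrist's pose just before it. camera_params takes no time and is no camera call; for the wrist camera it gives the pose at the moment of the call.
- arm.sign_off(): hands the job in, once; it reports no verdict.
The state is a dict: "clock": time; "joints": joint angles; "dq": joint speeds; "joint_efforts": joint torques, N m; "position": TCP position; "ee_rot": TCP orientation; "force": force on the tool from outside, world axes, zero at the start; "ft_torque": the same for the moment, N m; "width": opening from 0.0 (shut) to 1.0 (fully open).
Only numpy, scipy, OpenCV 4.12 (cv2) and the standard library are available. Lean on these libraries where they do the work, as an engineer would, in place of code of your own. Each camera call takes 0.05 s, during which the arm holds its last target.

## Working session

There is one attempt and no reset: what is moved stays moved. The work goes in short steps, Python scripts to look and compute and a shell command to move; the robot and the scene stay as the last step left them, time stands still between calls to the robot, and variables do not carry over. Pictures are saved under pics/ and viewed, and the job is handed in when it is done.

```bash
ls; mkdir -p pics
python3 - <<'E'
from cell import arm
import cv2
print(arm.observe())
print(arm.hold_point_z)
for n in ("scene","side","wrist"):
    p=arm.camera_params(n); print(n,p)
    cv2.imwrite(f"pics/{n}0.png",arm.get_image(n))
E
```

```text
pics
{'clock': 0.0, 'joints': array([ 1.03844329,  0.43524337,  0.0249341 ,  1.57408988, -0.01160438,
        1.1339843 , -0.07507502]), 'dq': array([ 0.00056488,  0.00108416,  0.0005098 ,  0.00107544,  0.00051103,
       -0.00109026,  0.00149788]), 'joint_efforts': array([-5.98371626e-04, -6.67861819e+01,  9.84483585e-01, -3.14452422e+01,
       -6.05796184e-02,  4.30582662e-02,  1.79964782e-04]), 'position': array([ 0.26016323, -0.56772139,  0.22593464]), 'ee_rot': array([-2.64338648e+00,  1.69629485e+00,  2.18691433e-03]), 'force': array([ 0.44396612, -0.26497147,  0.29011597]), 'ft_torque': array([-0.0143569 , -0.05038035,  0.041215  ]), 'width': 1.0020853746633753}
0.0188
scene {'camera_matrix': array([[513.85665583,   0.        , 316.35634033],
       [  0.        , 513.85665583, 198.57195306],
       [  0.        ,   0.        ,   1.        ]]), 'k1': -0.017273750274857003, 'rvec': array([ 1.16906032, -2.29192294,  0.99162186]), 'tvec': array([0.29017504, 0.36696926, 0.87340226])}
side {'camera_matrix': array([[467.82660145,   0.        , 315.59907822],
       [  0.        , 467.82660145, 207.20217506],
       [  0.        ,   0.        ,   1.        ]]), 'k1': -0.08420185698227263, 'rvec': array([ 2.25314626, -0.11888116,  0.05066622]), 'tvec': array([-0.57730223,  0.02783279,  1.12601818])}
wrist {'camera_matrix': array([[358.29458243,   0.        , 320.83828949],
       [  0.        , 358.29458243, 196.11335122],
       [  0.        ,   0.        ,   1.        ]]), 'k1': -0.05358030887881083, 'rvec': array([-2.43136961,  1.56053763,  0.22796136]), 'tvec': array([-0.62537949, -0.03471532,  0.3908974 ])}
```

View pics/scene0.png

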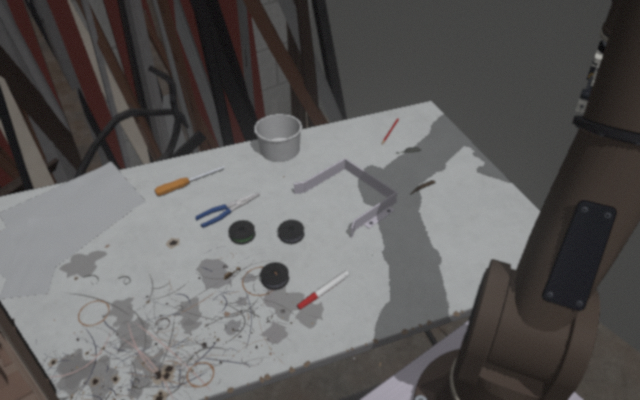

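View pics/side0.png

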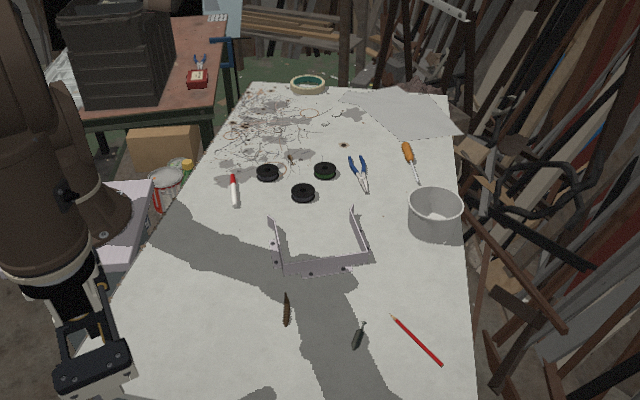

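View pics/wrist0.png

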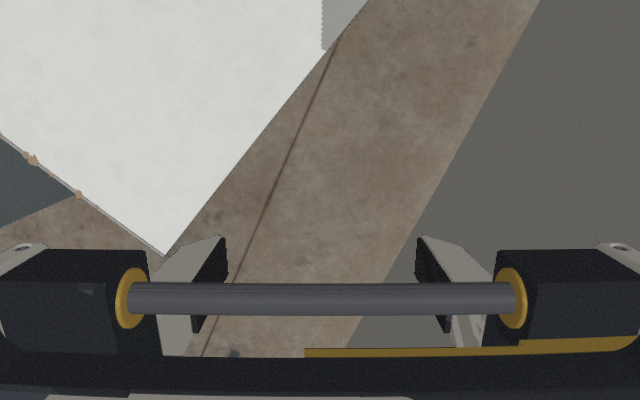

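The scene view shows spools at about (241,232), (291,232) and (274,276), and the bay around (345,195). In the side view the frog lure seems to be near (291,158). I'll zoom in and measure.

```bash
cat > h.py <<'E'
import numpy as np, cv2
from cell import arm
def undist(P,uv):
    K=P["camera_matrix"]; uv=np.atleast_2d(np.asarray(uv,float))
    d=np.array([P["k1"],0,0,0,0.])
    return cv2.undistortPoints(uv[:,None,:],K,d)[:,0,:]
def cast(P,uv,z=0.):
    n=undist(P,uv); R,_=cv2.Rodrigues(P["rvec"]); t=P["tvec"]
    c=-R.T@t; d=np.c_[n,np.ones(len(n))]@R
    s=(z-c[2])/d[:,2]
    return c+s[:,None]*d
def proj(P,X):
    X=np.atleast_2d(np.asarray(X,float))
    return cv2.projectPoints(X,P["rvec"],P["tvec"],P["camera_matrix"],np.array([P["k1"],0,0,0,0.]))[0][:,0,:]
def blobs(img,thr,roi,amin=100):
    x0,y0,x1,y1=roi
    m=np.zeros(img.shape[:2],np.uint8)
    m[y0:y1,x0:x1]=(img[y0:y1,x0:x1].max(2)<thr)*255
    cs,_=cv2.findContours(m,cv2.RETR_EXTERNAL,cv2.CHAIN_APPROX_NONE)
    return [c[:,0,:] for c in cs if cv2.contourArea(c)>amin]
E
python3 - <<'E'
import cv2
from h import *
s=cv2.imread("pics/scene0.png"); d=cv2.imread("pics/side0.png")
cv2.imwrite("pics/sc_z.png",cv2.resize(s[150:320,180:440],None,fx=3,fy=3,interpolation=cv2.INTER_CUBIC))
cv2.imwrite("pics/sd_z.png",cv2.resize(d[130:330,210:410],None,fx=3,fy=3,interpolation=cv2.INTER_CUBIC)[:600])
for n,im,roi in(("scene",s,(215,205,320,300)),("side",d,(240,150,345,215))):
    P=arm.camera_params(n)
    for c in blobs(im,50,roi):
        (cx,cy),ax,a=cv2.fitEllipse(c)
        print(n,(cx,cy),ax,a,cv2.boundingRect(c),cast(P,[(cx,cy)],0.01)[0].round(4))
E
```

```text
scene (272.7179260253906, 274.37042236328125) (19.005756378173828, 23.3781795501709) 74.08720397949219 (262, 264, 25, 21) [0.4667 0.1373 0.01  ]
side (302.7076416015625, 192.99339294433594) (19.074556350708008, 23.04615020751953) 91.84375 (292, 184, 23, 19) [0.5507 0.0292 0.01  ]
side (267.3377380371094, 172.13490295410156) (16.889911651611328, 21.480682373046875) 87.65316772460938 (257, 164, 22, 18) [0.4636 0.1314 0.01  ]
side (324.6690368652344, 170.2766876220703) (17.195423126220703, 20.73303985595703) 90.4416732788086 (315, 162, 21, 18) [0.6179 0.1231 0.01  ]
```

View pics/sc_z.png

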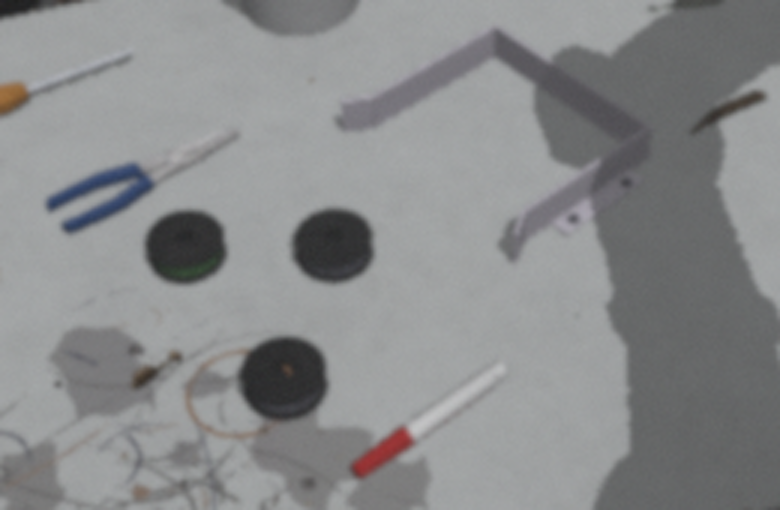

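View pics/sd_z.png

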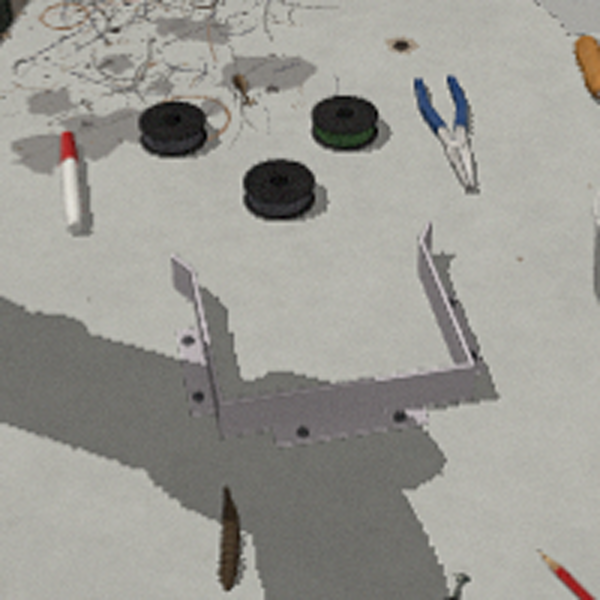

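Run:
```python
import cv2
from h import *
s=cv2.imread("pics/scene0.png"); d=cv2.imread("pics/side0.png")
S=arm.camera_params("scene"); D=arm.camera_params("side")
for P in(S,D):
    R,_=cv2.Rodrigues(P["rvec"]); print("cam",-R.T@P["tvec"])
for c in blobs(s,60,(215,205,320,300),60):
    (cx,cy),ax,a=cv2.fitEllipse(c); print("scene",(cx,cy),ax,cast(S,[(cx,cy)],0.01)[0].round(4))
side={'nlip':(172,257),'nmouth':(190,270),'nback':(218,405),'fback':(470,363),'fmouth':(420,240),'flip':(430,224)}
for k,v in side.items(): print("side",k,cast(D,[(v[0]/3+210,v[1]/3+130)],0.035)[0].round(4))
sc={'fback':(496,30),'nback':(648,130),'fmouth':(375,98),'flip':(340,103),'nmouth':(525,212),'nlip':(503,236)}
for k,v in sc.items(): print("scene",k,cast(S,[(v[0]/3+180,v[1]/3+150)],0.035)[0].round(4))
f=lambda v:(v[0]/3+210,v[1]/3+130); g=lambda v:(v[0]/3+180,v[1]/3+150)
print("lure side",cast(D,[f((239,75)),f((247,104))],0.005).round(4)); print("lure scene",cast(S,[g((137,382)),g((180,356))],0.005).round(4))
print("marker side",cast(D,[f((68,135)),f((76,232))],0.008).round(4)); print("marker scene",cast(S,[g((357,472)),g((505,368))],0.008).round(4))
print("pliers side",cast(D,[f((418,82)),f((455,78)),f((472,190))],0.006).round(4)); print("pliers scene",cast(S,[g((50,206)),g((67,228)),g((236,135))],0.006).round(4))
a=arm.observe(); R,_=cv2.Rodrigues(a["ee_rot"]); print(R.round(3))
```

```text
cam [-0.16053544  0.45211598  0.86690197]
cam [ 0.48899825 -0.90976996  0.73155233]
scene (273.9989318847656, 275.4905090332031) (24.167545318603516, 25.92726707458496) [0.4625 0.1368 0.01  ]
scene (240.9115447998047, 230.96633911132812) (17.985233306884766, 24.51419448852539) [0.6189 0.129  0.01  ]
scene (290.06768798828125, 230.42405700683594) (18.06661033630371, 23.984731674194336) [0.5527 0.0365 0.01  ]
side nlip [ 0.4603 -0.08    0.035 ]
side nmouth [ 0.4736 -0.0968  0.035 ]
side nback [ 0.4878 -0.2402  0.035 ]
side fback [ 0.6664 -0.2186  0.035 ]
side fmouth [ 0.653  -0.0804  0.035 ]
side flip [ 0.664  -0.0616  0.035 ]
scene fback [ 0.6579 -0.206   0.035 ]
scene nback [ 0.4833 -0.2245  0.035 ]
scene fmouth [ 0.6465 -0.0709  0.035 ]
scene flip [ 0.6585 -0.0443  0.035 ]
scene nmouth [ 0.4695 -0.0874  0.035 ]
scene nlip [ 0.4596 -0.0584  0.035 ]
lure side [[0.5287 0.2169 0.005 ]
 [0.5331 0.1671 0.005 ]]
lure scene [[0.523  0.2208 0.005 ]
 [0.5257 0.1844 0.005 ]]
marker side [[ 0.3705  0.1313  0.008 ]
 [ 0.3817 -0.0077  0.008 ]]
marker scene [[0.3651 0.1387 0.008 ]
 [0.3764 0.0041 0.008 ]]
pliers side [[0.6953 0.1849 0.006 ]
 [0.7312 0.1879 0.006 ]
 [0.7144 0.0151 0.006 ]]
pliers scene [[0.7212 0.1929 0.006 ]
 [0.6909 0.1929 0.006 ]
 [0.7051 0.0304 0.006 ]]
[[ 0.417 -0.909 -0.001]
 [-0.909 -0.417  0.001]
 [-0.001  0.    -1.   ]]
```

```bash
cat >> h.py <<'E'
M=np.array([0.560,-0.084]); EX=np.array([0.1,-0.995]); EY=np.array([0.995,0.1])
def b2w(x,y): return M+x*EX+y*EY
def w2b(p): d=np.asarray(p)[...,:2]-M; return np.stack([d@EX,d@EY],-1)
def todp(w,z):
    a=arm.observe(); R,_=cv2.Rodrigues(a["ee_rot"])
    Rt=np.column_stack([[*EY,0],[*EX,0],[0,0,-1.]])
    dr=cv2.Rodrigues(R.T@Rt)[0].ravel()
    return (R.T@(np.array([w[0],w[1],z])-a["position"])).round(4), dr.round(4)
E
python3 -c "
from h import *
print(todp(b2w(-0.19,0.004),0.2))"
```

```text
(array([-0.4934, -0.5394,  0.0266]), array([-6.0000e-04,  1.1000e-03, -1.2412e+00]))
```

```bash
python3 -m pendant '[{"dp":[-0.04,-0.045,0.0],"rotation":[0,0,-0.1],"fingers":0.565},{"dp":[-0.08,-0.09,0.0],"rotation":[0,0,-0.2],"fingers":0.565},{"dp":[-0.12,-0.13,0.0],"rotation":[0,0,-0.3],"fingers":0.565},{"dp":[-0.16,-0.175,0.0],"rotation":[0,0,-0.4],"fingers":0.565},{"dp":[-0.2,-0.22,0.005],"rotation":[0,0,-0.5],"fingers":0.565},{"dp":[-0.24,-0.26,0.01],"rotation":[0,0,-0.6],"fingers":0.565},{"dp":[-0.28,-0.305,0.01],"rotation":[0,0,-0.7],"fingers":0.565},{"dp":[-0.32,-0.35,0.02],"rotation":[0,0,-0.8],"fingers":0.565},{"dp":[-0.36,-0.39,0.02],"rotation":[0,0,-0.9],"fingers":0.565},{"dp":[-0.4,-0.435,0.026],"rotation":[0,0,-1.0],"fingers":0.565},{"dp":[-0.44,-0.48,0.026],"rotation":[0,0,-1.1],"fingers":0.565},{"dp":[-0.47,-0.515,0.026],"rotation":[0,0,-1.18],"fingers":0.565},{"dp":[-0.493,-0.539,0.026],"rotation":[0,0,-1.241],"fingers":0.565},{"dp":[-0.493,-0.539,0.026],"rotation":[0,0,-1.241],"fingers":0.565},{"dp":[-0.493,-0.539,0.026],"rotation":[0,0,-1.241],"fingers":0.565}]'
python3 - <<'E'
from h import *
P=arm.camera_params("wrist"); im=arm.get_image("wrist"); cv2.imwrite("pics/w1.png",im)
import pickle; pickle.dump(P,open("w1.pkl","wb"))
R,_=cv2.Rodrigues(P["rvec"]); print(-R.T@P["tvec"],R[2])
a=arm.observe(); print(a["clock"],a["position"],cv2.Rodrigues(a["ee_rot"])[0].round(3),a["width"],a["joints"].round(2))
print(todp(b2w(-0.19,0.004),0.2))
E
```

```text
clock: 2.02
position: [0.5445, 0.1041, 0.2003]
ee_rot: [-3.137, -0.155, 0.002]
force: [-0.1, -0.3, 0.2]
width: 0.213
[0.5382754  0.18071293 0.3586616 ] [ 0.0273444  -0.2851528  -0.95809194]
2.075 [0.54446743 0.10356951 0.20036039] [[ 0.995  0.098 -0.001]
 [ 0.098 -0.995  0.   ]
 [-0.001 -0.    -1.   ]] 0.21584345223087856 [ 0.11  0.4  -0.53  1.75  0.23  1.05 -0.4 ]
(array([ 0.0007, -0.0018,  0.0004]), array([-0.0002,  0.0013, -0.0021]))
```

View pics/w1.png

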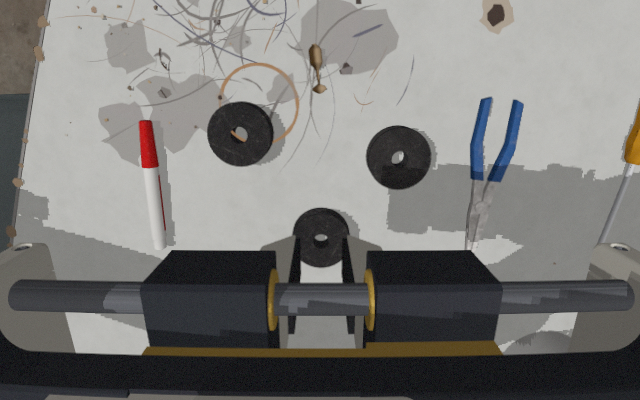

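The wrist view shows spools at (240,133), (398,156) and (321,237), and the frog lure at about (317,68). I'll cast these.

Run:
```python
from h import *
import pickle
P=pickle.load(open("w1.pkl","rb")); im=cv2.imread("pics/w1.png")
for n,roi in(("A",(200,95,280,170)),("B",(362,120,434,192))):
    c=max(blobs(im,62,roi,60),key=len); (cx,cy),r=cv2.minEnclosingCircle(c.astype(np.int32)); e=cv2.fitEllipse(c)
    w=cast(P,[(cx,cy),e[0]],0.015); print(n,cx,cy,r,e[1],w.round(4).tolist(),w2b(w).round(4).tolist())
w=cast(P,[(321,237)],0.018); print("C",w,w2b(w))
for nm,uv,z in(("lure",[(316,45),(319,90)],.005),("marker",[(146,122),(161,248)],.008),("pliers",[(487,98),(519,100),(472,246)],.006)):
    w=cast(P,uv,z); print(nm,w.round(3).tolist(),w2b(w).round(3).tolist())
```

```text
A 240.16461181640625 132.8138427734375 32.801795959472656 (62.807865142822266, 64.67277526855469) [[0.4652, 0.1336, 0.015], [0.4652, 0.1332, 0.015]] [[-0.226, -0.0726], [-0.2256, -0.0726]]
B 398.2649841308594 156.83265686035156 32.00295639038086 (62.24625015258789, 62.56882095336914) [[0.6191, 0.1255, 0.015], [0.619, 0.1255, 0.015]] [[-0.2026, 0.0797], [-0.2025, 0.0796]]
C [[0.55248857 0.03567605 0.018     ]] [[-0.11982881  0.00449373]]
lure [[0.53, 0.22, 0.005], [0.536, 0.18, 0.005]] [[-0.305, 0.0], [-0.265, 0.003]]
marker [[0.371, 0.135, 0.008], [0.382, 0.001, 0.008]] [[-0.236, -0.166], [-0.102, -0.169]]
pliers [[0.698, 0.19, 0.006], [0.73, 0.192, 0.006], [0.717, 0.036, 0.006]] [[-0.259, 0.165], [-0.257, 0.197], [-0.104, 0.168]]
```

```bash
python3 -m pendant '[{"dp":[0.001,0,0.05],"rotation":[0,0,0],"fingers":0.565},{"dp":[0.001,-0.002,0.1],"rotation":[0,0,0],"fingers":0.565},{"dp":[0.001,-0.002,0.15],"rotation":[0,0,0],"fingers":0.565},{"dp":[0.001,-0.002,0.18],"rotation":[0,0,0],"fingers":0.565},{"dp":[0.001,-0.002,0.194],"rotation":[0,0,0],"fingers":0.565},{"dp":[0.001,-0.002,0.194],"rotation":[0,0,0],"fingers":0.565}]'
python3 - <<'E'
from h import *
im=arm.get_image("side"); cv2.imwrite("pics/s2.png",cv2.resize(im[100:300,200:420],None,fx=3,fy=3,interpolation=cv2.INTER_CUBIC))
print(w2b(arm.observe()["position"]),todp(b2w(0.067,0.003),0.006))
E
```

```text
clock: 2.82
position: [0.5448, 0.1048, 0.0062]
ee_rot: [3.137, 0.152, -0.003]
force: [0.0, 0.2, -0.6]
width: 0.217
[-0.1898101   0.00450902] (array([-0.0008,  0.2568,  0.0011]), array([-0.0001,  0.0005, -0.0028]))
```

View pics/s2.png

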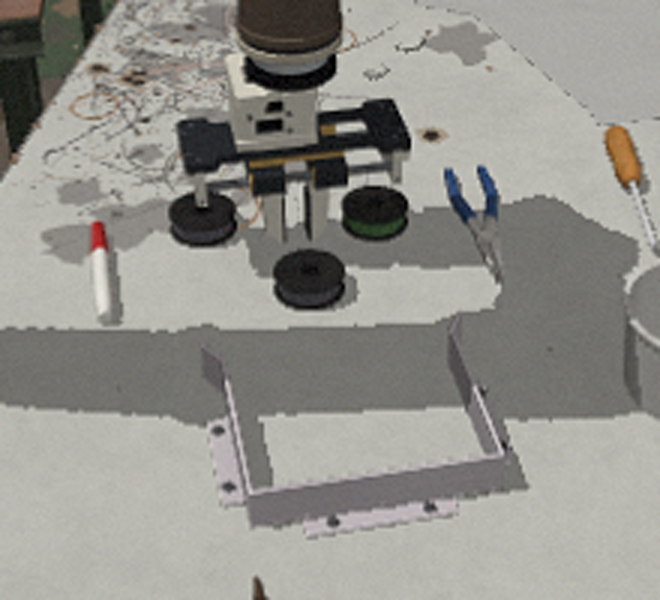

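```bash
python3 -m pendant '[{"dp":[0,0.012,0],"rotation":[0,0,0],"fingers":0.565},{"dp":[0,0.022,0],"rotation":[0,0,0],"fingers":0.565},{"dp":[0,0.028,0],"rotation":[0,0,0],"fingers":0.565},{"dp":[0,0.034,0],"rotation":[0,0,0],"fingers":0.565},{"dp":[0,0.04,0],"rotation":[0,0,0],"fingers":0.565},{"dp":[0,0.048,0],"rotation":[0,0,0],"fingers":0.565},{"dp":[0,0.058,0],"rotation":[0,0,0],"fingers":0.565},{"dp":[0,0.068,0],"rotation":[0,0,0],"fingers":0.565},{"dp":[0,0.078,0],"rotation":[0,0,0],"fingers":0.565},{"dp":[0,0.086,0],"rotation":[0,0,0],"fingers":0.565},{"dp":[0,0.09,0],"rotation":[0,0,0],"fingers":0.565},{"dp":[0,0.09,0],"rotation":[0,0,0],"fingers":0.565}]'
python3 - <<'E'
from h import *
P=arm.camera_params("side");im=arm.get_image("side"); cv2.imwrite("pics/s3.png",cv2.resize(im[100:300,200:420],None,fx=3,fy=3,interpolation=cv2.INTER_CUBIC))
print(w2b(arm.observe()["position"]),todp(b2w(0.067,0.003),0.006), arm.observe()["force"])
E
```

```text
clock: 4.38
position: [0.5542, 0.0153, 0.0071]
ee_rot: [3.138, 0.152, -0.001]
force: [-0.0, 0.0, -0.5]
width: 0.217
[-0.09980855  0.00417782] (array([-0.0007,  0.1668,  0.0011]), array([-0.0001,  0.0007, -0.003 ])) [0.3735512  0.27126292 0.00608043]
```

View pics/s3.png

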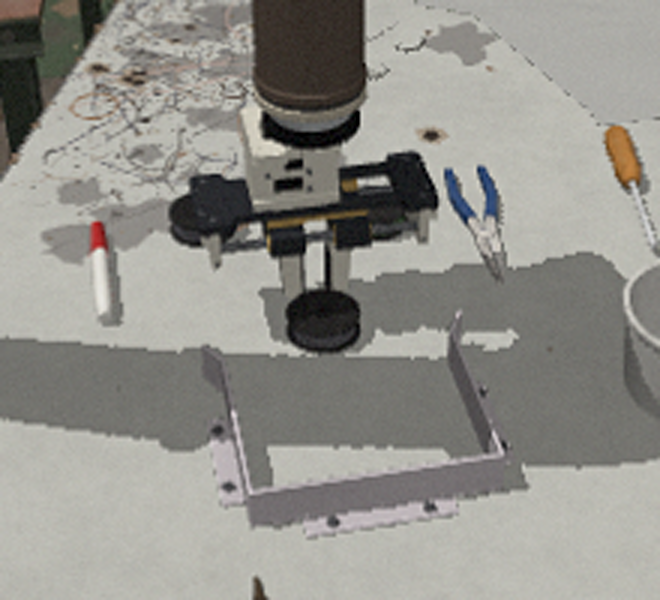

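The spool is seated on the fork at crop (323,320), and the push is going straight. I'll carry on.

```bash
python3 -m pendant '[{"dp":[0,0.006,0.001],"rotation":[0,0,0],"fingers":0.565},{"dp":[0,0.015,0.001],"rotation":[0,0,0],"fingers":0.565},{"dp":[0,0.025,0.001],"rotation":[0,0,0],"fingers":0.565},{"dp":[0,0.036,0.001],"rotation":[0,0,0],"fingers":0.565},{"dp":[0,0.047,0.001],"rotation":[0,0,0],"fingers":0.565},{"dp":[0,0.058,0.001],"rotation":[0,0,0],"fingers":0.565},{"dp":[0,0.069,0.001],"rotation":[0,0,0],"fingers":0.565},{"dp":[0,0.08,0.001],"rotation":[0,0,0],"fingers":0.565},{"dp":[0,0.091,0.001],"rotation":[0,0,0],"fingers":0.565},{"dp":[0,0.102,0.001],"rotation":[0,0,0],"fingers":0.565},{"dp":[0,0.113,0.001],"rotation":[0,0,0],"fingers":0.565},{"dp":[0,0.124,0.001],"rotation":[0,0,0],"fingers":0.565},{"dp":[0,0.135,0.001],"rotation":[0,0,0],"fingers":0.565},{"dp":[0,0.145,0.001],"rotation":[0,0,0],"fingers":0.565},{"dp":[0,0.153,0.001],"rotation":[0,0,0],"fingers":0.565},{"dp":[0,0.159,0.001],"rotation":[0,0,0],"fingers":0.565},{"dp":[0,0.162,0.001],"rotation":[0,0,0],"fingers":0.565},{"dp":[0,0.162,0.001],"rotation":[0,0,0],"fingers":0.565}]'
python3 - <<'E'
from h import *
P=arm.camera_params("side");im=arm.get_image("side"); cv2.imwrite("pics/s4.png",cv2.resize(im[100:300,200:420],None,fx=3,fy=3,interpolation=cv2.INTER_CUBIC))
print(w2b(arm.observe()["position"]), arm.observe()["force"])
E
```

```text
clock: 6.68
position: [0.5699, -0.1456, 0.0061]
ee_rot: [-3.138, -0.152, 0.001]
force: [-0.6, 0.1, -0.6]
width: 0.213
[0.06204959 0.00371297] [-0.67422519  0.76466395 -0.54017226]
```

View pics/s4.png

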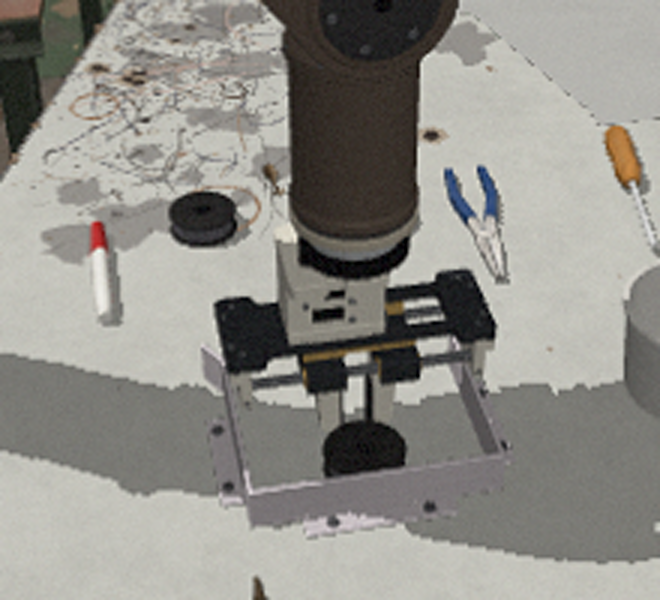

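```bash
python3 -m pendant '[{"dp":[0,-0.015,0],"rotation":[0,0,0],"fingers":0.565},{"dp":[0,-0.035,-0.02],"rotation":[0,0,0],"fingers":0.565},{"dp":[0,-0.06,-0.06],"rotation":[0,0,0],"fingers":0.565},{"dp":[-0.02,-0.11,-0.09],"rotation":[0,0,0],"fingers":0.565},{"dp":[-0.04,-0.17,-0.09],"rotation":[0,0,0],"fingers":0.565},{"dp":[-0.06,-0.23,-0.09],"rotation":[0,0,0],"fingers":0.565},{"dp":[-0.07,-0.29,-0.09],"rotation":[0,0,0],"fingers":0.565},{"dp":[-0.0765,-0.34,-0.09],"rotation":[0,0,0],"fingers":0.565},{"dp":[-0.0765,-0.35,-0.09],"rotation":[0,0,0],"fingers":0.565},{"dp":[-0.0765,-0.35,-0.09],"rotation":[0,0,0],"fingers":0.565}]'
python3 - <<'E'
from h import *
P=arm.camera_params("wrist"); im=arm.get_image("wrist"); cv2.imwrite("pics/w5.png",im)
import pickle; pickle.dump(P,open("w5.pkl","wb"))
print(w2b(arm.observe()["position"]), todp(b2w(-0.285,-0.0726),0.006))
E
```

```text
clock: 7.98
position: [0.4592, 0.1968, 0.097]
ee_rot: [-3.137, -0.157, -0.0]
force: [0.0, -0.8, -0.1]
width: 0.218
[-0.28793241 -0.07190135] (array([-0.0007,  0.0029,  0.0907]), array([ 0.0005,  0.0002, -0.0022]))
```

View pics/w5.png

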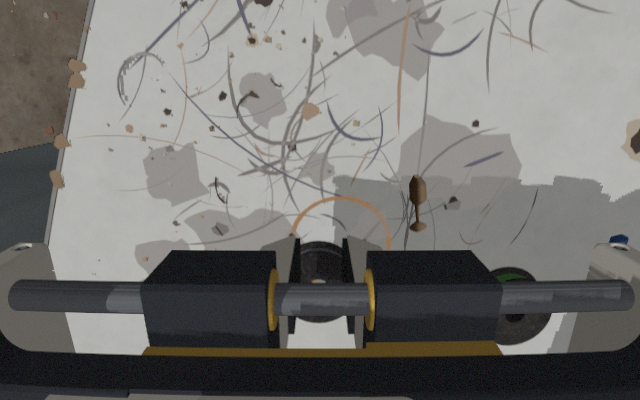

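```bash
python3 -m pendant '[{"dp":[-0.0007,-0.002,0.045],"rotation":[0,0,0],"fingers":0.565},{"dp":[-0.0007,-0.002,0.075],"rotation":[0,0,0],"fingers":0.565},{"dp":[-0.0007,-0.002,0.0905],"rotation":[0,0,0],"fingers":0.565},{"dp":[-0.0007,-0.002,0.0905],"rotation":[0,0,0],"fingers":0.565},{"dp":[-0.0007,0.008,0.0905],"rotation":[0,0,0],"fingers":0.565},{"dp":[-0.0007,0.016,0.0905],"rotation":[0,0,0],"fingers":0.565},{"dp":[-0.0007,0.022,0.0905],"rotation":[0,0,0],"fingers":0.565},{"dp":[-0.0007,0.028,0.0905],"rotation":[0,0,0],"fingers":0.565},{"dp":[0,0.036,0.0905],"rotation":[0,0,0],"fingers":0.565},{"dp":[0.001,0.046,0.0905],"rotation":[0,0,0],"fingers":0.565},{"dp":[0.002,0.056,0.0905],"rotation":[0,0,0],"fingers":0.565},{"dp":[0.003,0.066,0.0905],"rotation":[0,0,0],"fingers":0.565},{"dp":[0.004,0.077,0.0905],"rotation":[0,0,0],"fingers":0.565},{"dp":[0.005,0.088,0.0905],"rotation":[0,0,0],"fingers":0.565},{"dp":[0.006,0.099,0.0905],"rotation":[0,0,0],"fingers":0.565},{"dp":[0.007,0.11,0.0905],"rotation":[0,0,0],"fingers":0.565},{"dp":[0.008,0.119,0.0905],"rotation":[0,0,0],"fingers":0.565},{"dp":[0.0085,0.124,0.0905],"rotation":[0,0,0],"fingers":0.565},{"dp":[0.0085,0.124,0.0905],"rotation":[0,0,0],"fingers":0.565}]'
python3 - <<'E'
from h import *
im=arm.get_image("side"); cv2.imwrite("pics/s6.png",cv2.resize(im[100:300,200:420],None,fx=3,fy=3,interpolation=cv2.INTER_CUBIC))
im=arm.get_image("wrist"); cv2.imwrite("pics/w6.png",im)
print(w2b(arm.observe()["position"]), todp(b2w(0.007,-0.047),0.006))
E
```

```text
clock: 10.4
position: [0.4803, 0.0723, 0.0062]
ee_rot: [3.137, 0.153, -0.0]
force: [0.9, 0.0, -0.5]
width: 0.218
[-0.16414814 -0.06370387] (array([0.017 , 0.1711, 0.0003]), array([ 0.0003,  0.0002, -0.0019]))
```

View pics/s6.png

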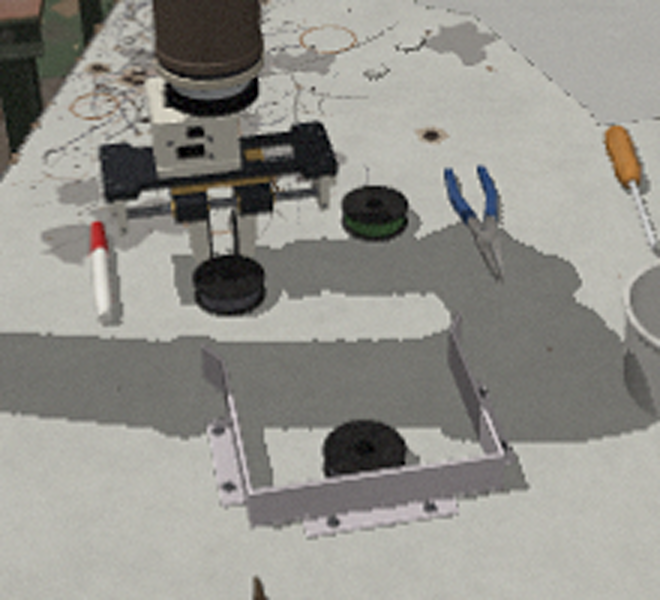

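View pics/w6.png

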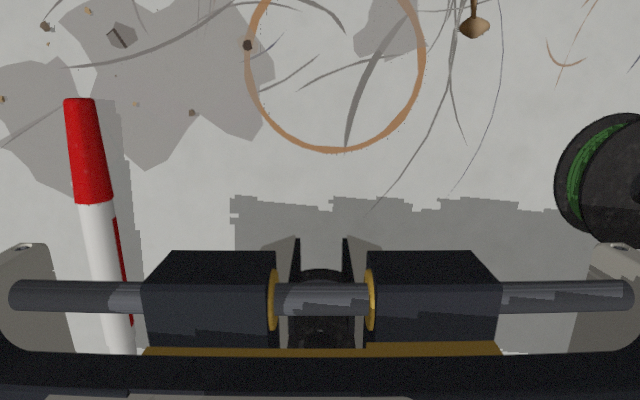

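Spool A is centred on the fork at crop (230,284), and C sits in the bay at crop (366,445). I'll continue A into the bay.

```bash
python3 -m pendant '[{"dp":[0.0005,0.006,0],"rotation":[0,0,0],"fingers":0.565},{"dp":[0.0015,0.015,0],"rotation":[0,0,0],"fingers":0.565},{"dp":[0.0025,0.025,0],"rotation":[0,0,0],"fingers":0.565},{"dp":[0.0035,0.036,0],"rotation":[0,0,0],"fingers":0.565},{"dp":[0.005,0.047,0],"rotation":[0,0,0],"fingers":0.565},{"dp":[0.006,0.058,0],"rotation":[0,0,0],"fingers":0.565},{"dp":[0.007,0.069,0],"rotation":[0,0,0],"fingers":0.565},{"dp":[0.008,0.08,0],"rotation":[0,0,0],"fingers":0.565},{"dp":[0.009,0.091,0],"rotation":[0,0,0],"fingers":0.565},{"dp":[0.01,0.102,0],"rotation":[0,0,0],"fingers":0.565},{"dp":[0.011,0.113,0],"rotation":[0,0,0],"fingers":0.565},{"dp":[0.012,0.124,0],"rotation":[0,0,0],"fingers":0.565},{"dp":[0.0135,0.135,0],"rotation":[0,0,0],"fingers":0.565},{"dp":[0.0145,0.146,0],"rotation":[0,0,0],"fingers":0.565},{"dp":[0.0155,0.157,0],"rotation":[0,0,0],"fingers":0.565},{"dp":[0.0165,0.165,0],"rotation":[0,0,0],"fingers":0.565},{"dp":[0.017,0.171,0],"rotation":[0,0,0],"fingers":0.565},{"dp":[0.017,0.173,0],"rotation":[0,0,0],"fingers":0.565},{"dp":[0.017,0.173,0],"rotation":[0,0,0],"fingers":0.565}]'
python3 - <<'E'
from h import *
im=arm.get_image("side"); cv2.imwrite("pics/s7.png",cv2.resize(im[100:300,200:420],None,fx=3,fy=3,interpolation=cv2.INTER_CUBIC))
print(w2b(arm.observe()["position"]),arm.observe()["force"])
E
```

```text
clock: 12.88
position: [0.514, -0.0975, 0.0063]
ee_rot: [3.138, 0.154, -0.0]
force: [-0.1, -1.0, -0.5]
width: 0.217
[ 0.00864142 -0.04710644] [ 0.07069334 -0.41689893  0.03985055]
```

View pics/s7.png

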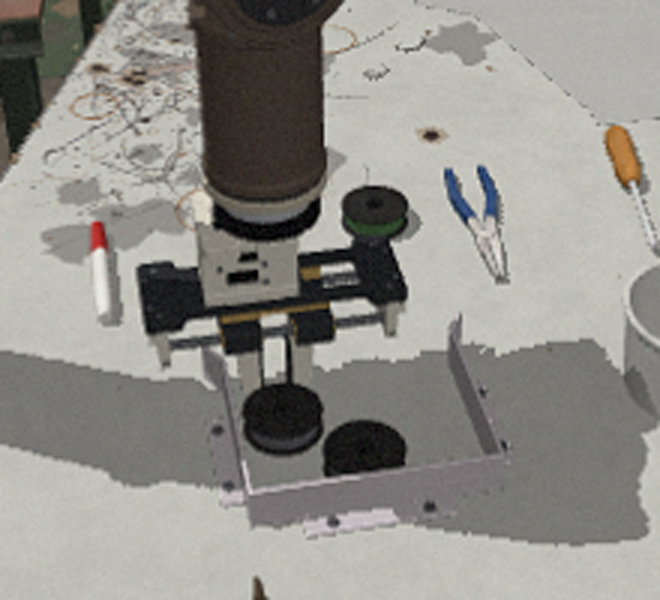

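```bash
python3 -m pendant '[{"dp":[0,-0.015,0],"rotation":[0,0,0],"fingers":0.565},{"dp":[0,-0.035,-0.02],"rotation":[0,0,0],"fingers":0.565},{"dp":[0.01,-0.06,-0.06],"rotation":[0,0,0],"fingers":0.565},{"dp":[0.04,-0.11,-0.09],"rotation":[0,0,0],"fingers":0.565},{"dp":[0.07,-0.16,-0.09],"rotation":[0,0,0],"fingers":0.565},{"dp":[0.1,-0.21,-0.09],"rotation":[0,0,0],"fingers":0.565},{"dp":[0.12,-0.25,-0.09],"rotation":[0,0,0],"fingers":0.565},{"dp":[0.127,-0.272,-0.09],"rotation":[0,0,0],"fingers":0.565},{"dp":[0.127,-0.272,-0.09],"rotation":[0,0,0],"fingers":0.565},{"dp":[0.127,-0.272,-0.09],"rotation":[0,0,0],"fingers":0.565}]'
python3 - <<'E'
from h import *
im=arm.get_image("wrist"); cv2.imwrite("pics/w8.png",im)
P=arm.camera_params("side")
w=cast(P,[(283/3+200,402/3+100),(366/3+200,447/3+100)],0.02); print(w2b(w))
print(w2b(arm.observe()["position"]), todp(b2w(-0.265,0.0797),0.006))
E
```

```text
clock: 14.18
position: [0.6131, 0.1858, 0.0969]
ee_rot: [3.137, 0.156, -0.0]
force: [0.1, -0.7, -0.3]
width: 0.216
[[ 0.04429508 -0.04600759]
 [ 0.1041085   0.00463132]]
[-0.26224641  0.07991508] (array([-0.0002, -0.0029,  0.0907]), array([ 0.0011,  0.0003, -0.0022]))
```

View pics/w8.png

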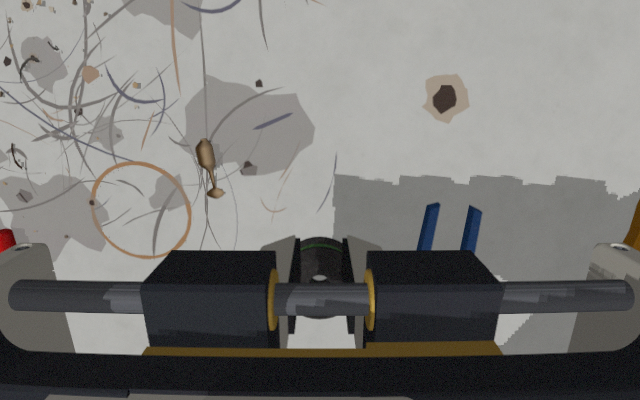

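Fork is aligned with B, whose hole is at (319,278). Descend and push, steering toward the bay.

```bash
python3 -m pendant '[{"dp":[0,-0.002,0.045],"rotation":[0,0,0],"fingers":0.565},{"dp":[0,-0.002,0.075],"rotation":[0,0,0],"fingers":0.565},{"dp":[0,-0.002,0.0905],"rotation":[0,0,0],"fingers":0.565},{"dp":[0,-0.002,0.0905],"rotation":[0,0,0],"fingers":0.565},{"dp":[0,0.008,0.0905],"rotation":[0,0,0],"fingers":0.565},{"dp":[0,0.015,0.0905],"rotation":[0,0,0],"fingers":0.565},{"dp":[0,0.021,0.0905],"rotation":[0,0,0],"fingers":0.565},{"dp":[0,0.027,0.0905],"rotation":[0,0,0],"fingers":0.565},{"dp":[-0.001,0.035,0.0905],"rotation":[0,0,0],"fingers":0.565},{"dp":[-0.002,0.045,0.0905],"rotation":[0,0,0],"fingers":0.565},{"dp":[-0.0035,0.055,0.0905],"rotation":[0,0,0],"fingers":0.565},{"dp":[-0.005,0.065,0.0905],"rotation":[0,0,0],"fingers":0.565},{"dp":[-0.0065,0.076,0.0905],"rotation":[0,0,0],"fingers":0.565},{"dp":[-0.008,0.087,0.0905],"rotation":[0,0,0],"fingers":0.565},{"dp":[-0.0095,0.098,0.0905],"rotation":[0,0,0],"fingers":0.565},{"dp":[-0.011,0.109,0.0905],"rotation":[0,0,0],"fingers":0.565},{"dp":[-0.0125,0.118,0.0905],"rotation":[0,0,0],"fingers":0.565},{"dp":[-0.013,0.123,0.0905],"rotation":[0,0,0],"fingers":0.565},{"dp":[-0.013,0.123,0.0905],"rotation":[0,0,0],"fingers":0.565}]'
python3 - <<'E'
from h import *
im=arm.get_image("side"); cv2.imwrite("pics/s9.png",cv2.resize(im[100:300,200:420],None,fx=3,fy=3,interpolation=cv2.INTER_CUBIC))
print(w2b(arm.observe()["position"]), todp(b2w(0.0085,0.049),0.006))
E
```

```text
clock: 16.6
position: [0.6124, 0.0607, 0.0063]
ee_rot: [3.137, 0.153, -0.0]
force: [-0.0, -0.1, -0.0]
width: 0.215
[-0.1392497   0.06663568] (array([-0.0173,  0.1478,  0.0005]), array([ 0.0009,  0.0003, -0.0023]))
```

View pics/s9.png

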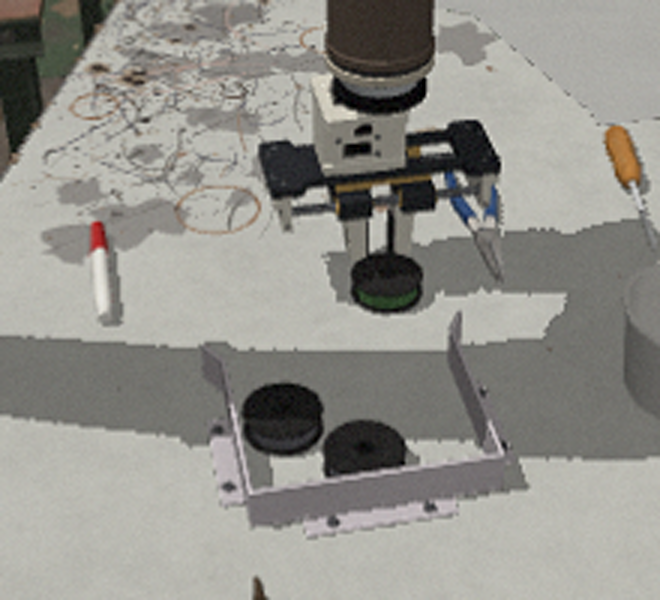

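Spool B is centred on the fork at crop (386,283). Finish the push.

```bash
python3 -m pendant '[{"dp":[-0.0005,0.006,0],"rotation":[0,0,0],"fingers":0.565},{"dp":[-0.0015,0.015,0],"rotation":[0,0,0],"fingers":0.565},{"dp":[-0.003,0.025,0],"rotation":[0,0,0],"fingers":0.565},{"dp":[-0.0045,0.036,0],"rotation":[0,0,0],"fingers":0.565},{"dp":[-0.006,0.047,0],"rotation":[0,0,0],"fingers":0.565},{"dp":[-0.0075,0.058,0],"rotation":[0,0,0],"fingers":0.565},{"dp":[-0.009,0.069,0],"rotation":[0,0,0],"fingers":0.565},{"dp":[-0.0105,0.08,0],"rotation":[0,0,0],"fingers":0.565},{"dp":[-0.012,0.091,0],"rotation":[0,0,0],"fingers":0.565},{"dp":[-0.0135,0.102,0],"rotation":[0,0,0],"fingers":0.565},{"dp":[-0.015,0.113,0],"rotation":[0,0,0],"fingers":0.565},{"dp":[-0.016,0.124,0],"rotation":[0,0,0],"fingers":0.565},{"dp":[-0.017,0.134,0],"rotation":[0,0,0],"fingers":0.565},{"dp":[-0.0173,0.142,0],"rotation":[0,0,0],"fingers":0.565},{"dp":[-0.0173,0.148,0],"rotation":[0,0,0],"fingers":0.565},{"dp":[-0.0173,0.148,0],"rotation":[0,0,0],"fingers":0.565},{"dp":[-0.0173,0.135,0],"rotation":[0,0,0],"fingers":0.565},{"dp":[-0.0173,0.115,-0.02],"rotation":[0,0,0],"fingers":0.565},{"dp":[-0.0173,0.08,-0.07],"rotation":[0,0,0],"fingers":0.565},{"dp":[-0.0173,0.03,-0.12],"rotation":[0,0,0],"fingers":0.565}]' && python3 -m pendant '[{"dp":[0,-0.05,-0.05],"rotation":[0,0,0],"fingers":0.565},{"dp":[0,-0.1,-0.1],"rotation":[0,0,0],"fingers":0.565},{"dp":[0,-0.14,-0.1],"rotation":[0,0,0],"fingers":0.565},{"dp":[0,-0.14,-0.1],"rotation":[0,0,0],"fingers":0.565},{"dp":[0,-0.14,-0.1],"rotation":[0,0,0],"fingers":0.565}]'
python3 - <<'E'
from h import *
for n in("side","scene"):
    im=arm.get_image(n); cv2.imwrite(f"pics/{n}10.png",im)
    c=im[130:330,210:410] if n=="side" else im[130:300,180:440]
    cv2.imwrite(f"pics/{n}10z.png",cv2.resize(c,None,fx=3,fy=3,interpolation=cv2.INTER_CUBIC))
E
```

```text
clock: 19.15
position: [0.5985, 0.0269, 0.1235]
ee_rot: [3.137, 0.155, 0.002]
force: [0.6, -0.2, 0.3]
width: 0.219
clock: 19.77
position: [0.5837, 0.1676, 0.2243]
ee_rot: [3.137, 0.159, 0.003]
force: [-0.7, -0.5, -0.9]
width: 0.219
```

View pics/side10z.png

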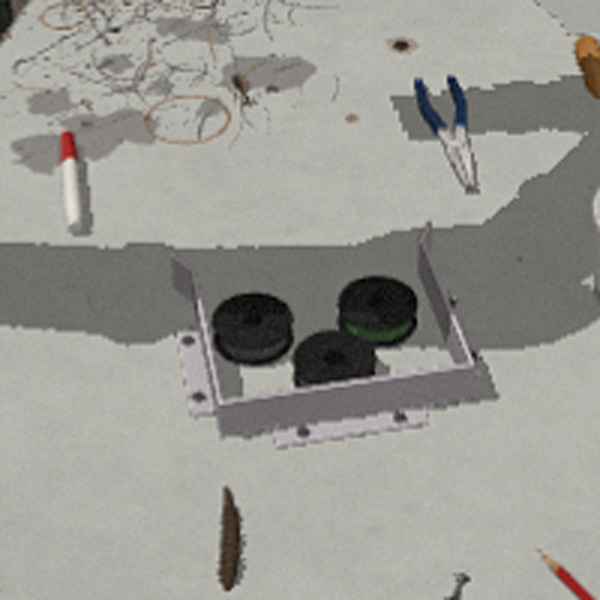

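View pics/scene10z.png

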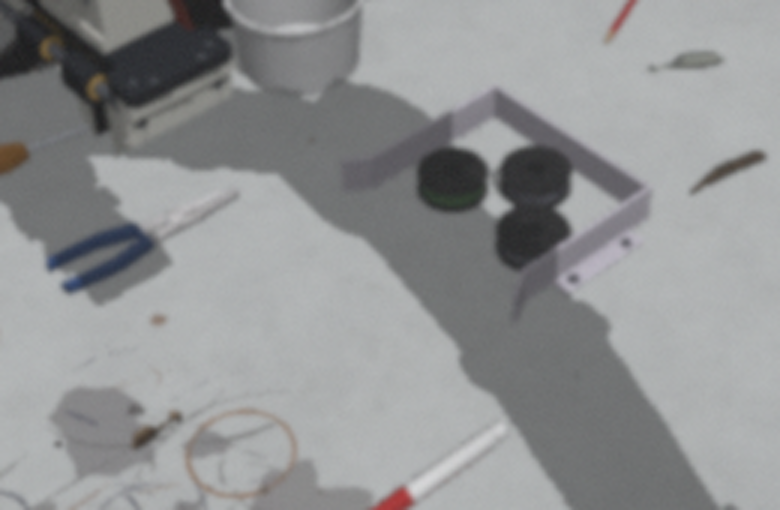

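All three spools are in the bay in both views, and the other objects look unmoved. For a precise mouth check I'll take a top-down wrist view of the bay.

```bash
python3 -m pendant '[{"dp":[0,0.05,0],"rotation":[0,0,0],"fingers":0.565},{"dp":[0,0.1,0],"rotation":[0,0,0],"fingers":0.565},{"dp":[0,0.15,0],"rotation":[0,0,0],"fingers":0.565},{"dp":[0,0.2,0],"rotation":[0,0,0],"fingers":0.565},{"dp":[0,0.25,0],"rotation":[0,0,0],"fingers":0.565},{"dp":[0,0.3,0],"rotation":[0,0,0],"fingers":0.565},{"dp":[0,0.35,0],"rotation":[0,0,0],"fingers":0.565},{"dp":[0,0.39,0],"rotation":[0,0,0],"fingers":0.565},{"dp":[0,0.42,0],"rotation":[0,0,0],"fingers":0.565},{"dp":[0,0.42,0],"rotation":[0,0,0],"fingers":0.565},{"dp":[0,0.42,0],"rotation":[0,0,0],"fingers":0.565}]'
python3 - <<'E'
from h import *
P=arm.camera_params("wrist"); im=arm.get_image("wrist"); cv2.imwrite("pics/w11.png",im)
import pickle; pickle.dump(P,open("w11.pkl","wb"))
E
```

```text
clock: 21.25
position: [0.6249, -0.2522, 0.2235]
ee_rot: [3.138, 0.153, -0.0]
force: [-0.9, 0.9, 0.8]
width: 0.217
```

View pics/w11.png

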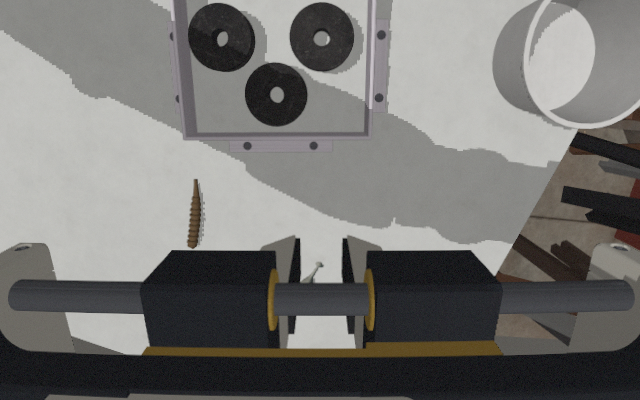

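The wrist view shows spools at (221,37), (322,38) and (277,94), with the back wall's inner top edge at about row 133. I'll measure depths from the back wall.

Run:
```python
from h import *
import pickle
P=pickle.load(open("w11.pkl","rb"))
bk=cast(P,[(190,133),(364,132)],0.035); print("back inner top",bk.round(4),w2b(bk).round(4))
sp=cast(P,[(221.5,37),(322,38),(276.5,94.5)],0.017); print(w2b(sp).round(4))
d=bk[1,:2]-bk[0,:2]; d/=np.linalg.norm(d); n=np.array([-d[1],d[0]])
for p in sp: print("x in bay", 0.140-abs((p[:2]-bk[0,:2])@n), "y-along", (p[:2]-bk[0,:2])@d-0.088)
D=arm.camera_params("side"); o=[(252/3+210,318/3+130),(377/3+210,298/3+130),(335/3+210,358/3+130)]
print("side",w2b(cast(D,o,0.019)).round(4))
# lure/marker/pliers shift: image difference before/after around them
a=cv2.imread("pics/side0.png");b=cv2.imread("pics/side10.png")
for nm,(u,v,w,h) in {"lure":(283,150,16,18),"marker":(226,170,16,40),"pliers":(345,150,30,45),"worm":(278,288,16,42)}.items():
    r=cv2.matchTemplate(b[v-8:v+h+8,u-8:u+w+8],a[v:v+h,u:u+w],cv2.TM_CCOEFF_NORMED); m=cv2.minMaxLoc(r); print(nm,m[1],m[3][0]-8,m[3][1]-8)
```

```text
back inner top [[ 0.4966 -0.2277  0.035 ]
 [ 0.6639 -0.2107  0.035 ]] [[ 0.1366 -0.0775]
 [ 0.1365  0.0907]]
[[ 0.0479 -0.045 ]
 [ 0.0497  0.0505]
 [ 0.1016  0.0056]]
x in bay 0.05134995445474254 y-along -0.055499512226104546
x in bay 0.053161237463502556 y-along 0.04004884333015274
x in bay 0.10502889544637764 y-along -0.004871206068348691
side [[ 0.0496 -0.0477]
 [ 0.0472  0.0488]
 [ 0.104   0.0039]]
lure 0.9963878393173218 0 0
marker 0.9975244998931885 0 0
pliers 0.7820775508880615 0 0
worm 0.8228051662445068 0 0
```

Every check leaves the spools about 20 mm or more inside the required 27 mm, and the robot is touching nothing. I'm handing it in.

Run:
```python
from cell import arm
print(arm.observe()["dq"].round(3)); print(arm.sign_off())
```

```text
[-0.011 -0.007 -0.006  0.     0.003  0.     0.001]
the job is handed in; nothing more can be done
None
```

I swept the three spools into the bay one at a time. For each push I set the fingers about 20 mm apart as a blunt fork, with the tips 6 mm above the table, and moved at roughly 0.08–0.1 m/s. I then lifted the gripper clear and handed the job in at about 21 s of the 69 s allowed.

- **Spool positions:** measured from the mouth in the final wrist and side views, the centres lie about 48–53 mm (near spool), 47–53 mm (far spool) and 102–105 mm (middle spool) inside; 27 mm is needed. All three lie flat between the walls.
- **Other objects:** the frog lure, marker, pliers and worm lure showed no shift between the first and last side pictures. The match was weaker for the pliers and worm lure (about 0.8), probably because the shadows across them changed.
- **Forces:** the wrist force read about 1 N or less at the end of every move. The finger force on the spools is not reported directly, so I did not measure it.
- **Disagreements:** the scene and side views differed by up to about 20 mm on the points I picked on the bay. I averaged them, then checked the depths against the back wall in the final wrist view. That agreed to about 4 mm in depth. Sideways, my hand-picked corner was about 10 mm off, but still well inside the walls.

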